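# Put the spare grip away in the push-latch tray

### The arm

A 6-joint arm with a two-finger parallel gripper is mounted at the origin on a cart in front of the work surface, level with it; the furniture and walls round the work are solid. World frame = base frame: x ahead of the robot, y to its left, z up, the work surface at z = 0. Lengths are in m, angles in rad, forces in N, time in s.
With the tool pointing down it reaches from about 0.25 to 0.8 m from the base axis. Payload 3.9 kg.
Tool frame: the origin (TCP) lies where the fingers leave the gripper's body, on its centre line; the fingertips stand 73 mm ahead of it and the grasp point (between the pads) lies 54 mm ahead of it; z points along the fingers, y is the line along which they close (so a half turn about z gives the same grasp; the last joint's range is limited). The gripper opens to 85 mm and grips with 20 to 120 N. Pads are 22 mm wide; open, the fingers measure 114 mm over their backs; the gripper's body (76 mm by 85 mm) begins 54 mm behind the grasp point. The pads swing forward as they close: fully open they stand 13 mm farther back than shut.
Start: joints at [0, 0.26, -0.138, 1.173, 0, 1.571], TCP at [0.525, -0, 0.304] pointing down, gripper open.
Joint ranges: [-2.78, 2.78], [-0.83, 1.72], [-1.28, 1.37], [-1.9, 2.12], [-1.57, 1.48], [-3.14, 3.14]. Speed limits (rad/s): [2.57, 2.57, 3.14, 3.14, 3.14, 3.14].

### API

Orientations are given as a unit quaternion [x, y, z, w].
In Python, from plant import bot gives the robot as it stands.
- The arm moves only by the tool carry_out, never from a script. Its argument "plan" is a list of rows, each a list of 5 numbers: the shift along the tool's x, y, z as a fraction of full scale, then the turn about the tool's z as a fraction of full scale, then the opening, from -1 (shut) to 1 (fully open). In form: [[tx, ty, tz, roll, hand], ...]. A call has 1 to 20 rows; each row is the pose to reach, as a shift and turn from the pose commanded when the call began, along the tool's axes at that moment; what a row does not reach only later rows make up. Full scale, the value 1, is 0.5 m for a shift and 120 degrees for a turn. A row lasts 1/12 s, in which the tool goes at most 41.7 mm and 7.16 degrees, less where a joint would pass 70% of its speed; a pose out of reach is approached as far as the arm can. A call with a number of a shift or a turn outside -1 to 1 is refused whole. A call with a gripper value outside its range is refused whole. The fingers move at their own pace and stop on an object; "squeeze" is the grip in N (left out, the last holds). Time passes only in rows, so rows that repeat a pose let the fingers close. It gives the time, the measured TCP pose, the force, the opening and the grip force at its end, in the units of the state.
- bot.state(): the state, without advancing time (a new reading comes with each control period).
- bot.grab_frame(name): name is "scene" or "side" or "wrist"; returns the picture (420x560x3 uint8, red, green, blue); there is no depth.
- bot.camera_model(name): a dict with "fx", "fy", "cx", "cy" (pixels), "dist_coeffs" ([k1, k2, p1, p2, k3] as OpenCV has them; the pictures are not rectified), "rvec" (rotation vector, rad) and "tvec" (3), from world to camera coordinates, as OpenCV has them; the wrist camera has in their place "hand_eye" (4x4, takes a point from camera to tool coordinates, whose origin is the TCP and whose axes are the flange's). Camera axes: x right, y down, z forward; pixel columns grow to the right and rows downward; lengths in m; the calibration is good to about 2 mm. A picture is of the moment at which its call begins: read the wrist's pose just before it. camera_model takes no time and is no camera call.
- bot.sign_off(): hands the job in; it is judged then, once.
The state is a dict: "clock": time; "joints": joint angles; "joint_velocities": joint speeds; "joint_efforts": joint torques, N m; "tool_pos": TCP position; "ee_rot": TCP orientation; "contact_force": force on the tool from outside, world axes, zero at the start; "wrist_torque": the same for the moment, N m; "gripper_width": finger opening in m; "finger_force": force on a finger pad.
Only numpy, scipy, OpenCV 4.12 (cv2) and the standard library are available. Lean on these libraries where they do the work, as an engineer would, in place of code of your own. Each camera call takes 0.05 s, during which the arm holds its last target. There are 200 camera calls.

### The job

Put the loose steel grip block into the orange-fronted tray, which is standing out of its dock. Then push that tray in against its spring until the push-push latch catches, let go, and make sure that it stays latched with the block inside. Leave the blue-fronted tray standing out.

Things in the scene. Friction and masses are not known exactly. Their poses are not given: they have to be found in the camera images.
- grip_block: Spare grip of the tensile tester: silver-grey steel block, 24 (x) x 26 (y) x 18 mm high, two small screw heads on top (20 mm over all), 30 to 65 g, lying flat on the table at any yaw. Lower 12 mm full size, upper step 22 x 20 mm. Origin: centre of its underside, z up. Bystanders: a brass weight, a black magnifier.
- tray_orange_front (a point): Centre of the outer face of the orange panel (112 wide, 40 high, 6 thick), 27 mm above the table; moves with the tray. x: level, into the dock (push this way); z up. Behind it the open tray, inside 104 long, 92 wide, floor 10 mm, side walls 22 mm above the table; set the block 42 mm behind this point. The fixed grey dock (116 wide, 150 deep, 50 high) roofs the rest of the tray.
- tray_orange (a joint): Gap in m between the back of the orange panel and the dock's face. Starts 0.075 to 0.090, slides with about 1 N; inside 0.042 a spring pushes back with 3 to 8 N. Press once to the hard stop at 0 (below 0.002; 10 to 20 N) and back off: the latch holds it at about 0.006. Backed off too early or pressed a second time it springs out to about 0.042; move clear, then press again.
- tray_blue (a joint): The same gap for the blue-fronted tray of the second, equal dock beside it (left or right): 0.075 to 0.090 at the start, to be left standing out.

How it is judged:
By the outcome, as a careful person would: the job done as asked, in the order asked, and still so for the second after the job is handed in, with the robot touching nothing.
It also fails if it takes over 51 s, if anything falls off the work surface, if the arm or the gripper's body presses on something with over 40 N, if the wrist force passes 120 N, or if a joint passes its speed limit or range.

## Working session

There is one attempt and no reset: what is moved stays moved. The work goes in short steps, Python scripts to look and compute and a tool call to move; the robot and the scene stay as the last step left them, time stands still between calls to the robot, and variables do not carry over. Pictures are saved under pics/ and viewed, at most 10 in all, crops included, and the job is handed in when it is done.

Besides the shell and the picture viewer there is one more tool, called after "Emit:" as name(argument=value, ...) on one line, values as JSON. carry_out: Moves the arm, as the interface text tells. Its arguments: {"type":"object","properties":{"plan":{"type":"array","items":{"type":"array","items":{"type":"number","minimum":-1,"maximum":1}}},"squeeze":{"type":"number"}},"required":["plan"]}

```bash
mkdir -p pics; cat > h.py <<'E'
import numpy as np, cv2
from plant import bot
from scipy.spatial.transform import Rotation as R
def grab(n,f):
    s=bot.state(); im=bot.grab_frame(n); cv2.imwrite(f,im[:,:,::-1]); return im,s
def ray(n,px,s=None):
    m=bot.camera_model(n); K=np.array([[m['fx'],0,m['cx']],[0,m['fy'],m['cy']],[0,0,1.]])
    u=cv2.undistortPoints(np.array(px,float).reshape(-1,1,2),K,np.array(m['dist_coeffs'],float)).reshape(-1,2)
    d=np.c_[u,np.ones(len(u))]
    if n=='wrist':
        H=np.array(m['hand_eye']); Q=R.from_quat(s['ee_rot']).as_matrix()
        return Q@H[:3,3]+np.array(s['tool_pos']), d@(Q@H[:3,:3]).T
    A=cv2.Rodrigues(np.array(m['rvec'],float))[0]
    return -A.T@np.array(m['tvec'],float).ravel(), d@A
def onz(n,px,z,s=None):
    o,d=ray(n,px,s); return o+d*((z-o[2])/d[:,2])[:,None]
E
python3 - <<'E'
from h import *
a,s=grab('scene','pics/scene.png'); b,_=grab('side','pics/side.png'); c,s=grab('wrist','pics/w.png')
cv2.imwrite('pics/all.png',cv2.resize(np.vstack([np.hstack([a,b]),np.hstack([c,c*0])]),(800,600))[:,:,::-1])
print(s['tool_pos'],s['ee_rot'],s['contact_force'],s['gripper_width'],s['clock'])
for n in('scene','side'):print(ray(n,[[280,210]]))
E
```

```text
[5.24527504e-01 2.91477027e-05 3.03166374e-01] [ 7.07102741e-01  7.07110293e-01 -6.00365565e-04 -6.21629933e-04] [-0.04115835 -0.60728811 -0.30465417] 0.08541797985388824 0.1
(array([ 0.03606647, -0.47950848,  0.89688566]), array([[ 0.44640265,  0.43015937, -0.78475623]]))
(array([0.41632849, 0.87476665, 0.41637658]), array([[ 0.10702093, -0.9249824 , -0.36463469]]))
```

View pics/all.png

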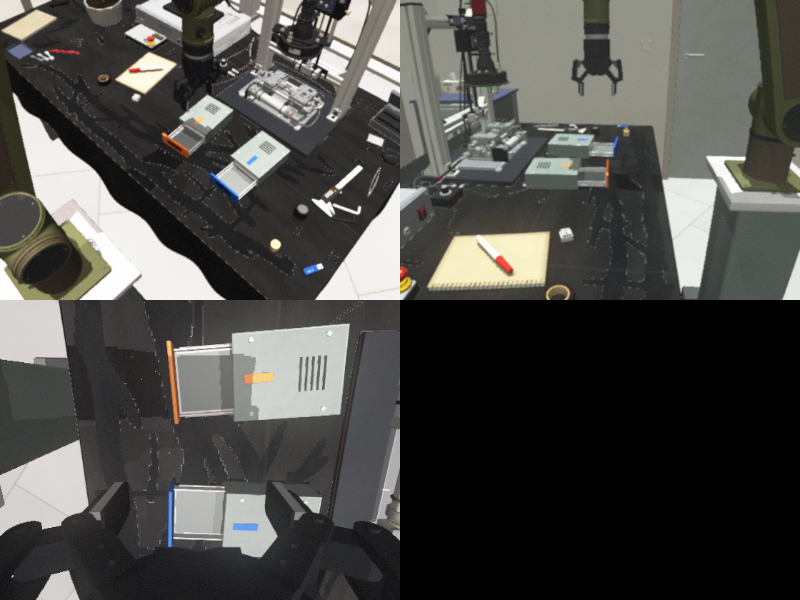

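The composite shows the block at about scene px (190,137) and side px (232,328). The orange tray is in the wrist view, its panel along px (241,115), with the blue tray to its right (-y).

```bash
cat > m.py <<'E'
from h import *
def im(f): return cv2.imread(f)
def crop(i,x,y,r,k): return cv2.resize(i[y-r:y+r,x-r:x+r],(k,k),interpolation=cv2.INTER_NEAREST)
a,b,w=im('pics/scene.png'),im('pics/side.png'),im('pics/w.png')
top=np.hstack([crop(a,190,137,18,380),crop(b,232,328,18,380)]); cv2.imwrite('pics/crop.png',top)
def blob(i,x,y,r,n):
    g=i[y-r:y+r,x-r:x+r]; m=(g.min(2)>105).astype(np.uint8)
    c=[q for q in cv2.findContours(m,0,2)[0] if cv2.contourArea(q)>15]
    c=min(c,key=lambda q:abs(cv2.pointPolygonTest(q,(r,r),True)) if cv2.pointPolygonTest(q,(r,r),False)<0 else -1)
    M=cv2.moments(c); p=[[M['m10']/M['m00']+x-r,M['m01']/M['m00']+y-r]]
    print(n,p,cv2.contourArea(c),cv2.boundingRect(c),onz(n,p,.010)); return p
p=blob(a,190,137,16,'scene');q=blob(b,232,328,18,'side')
o1,d1=ray('scene',p);o2,d2=ray('side',q)
t=np.linalg.lstsq(np.c_[d1[0],-d2[0]],o2-o1,rcond=None)[0];print(o1+t[0]*d1,o2+t[1]*d2)
s=bot.state()
h=cv2.cvtColor(w,cv2.COLOR_BGR2HSV)
for nm,lo,hi in(('or',(5,150,80),(22,255,255)),('bl',(100,150,80),(125,255,255))):
    m=cv2.inRange(h,lo,hi)
    for c in cv2.findContours(m,0,2)[0]:
        if cv2.contourArea(c)>150:
            bx=cv2.boxPoints(cv2.minAreaRect(c)); print(nm,bx.round(1).tolist()); print(onz('wrist',bx,.047,s).round(4).tolist())
E
python3 m.py
```

```text
scene [[190.08426966292134, 135.9494382022472]] 89.0 (10, 10, 13, 11) [[0.55435381 0.35135781 0.01      ]]
side [[232.0927536231884, 327.74608695652176]] 287.5 (8, 8, 21, 20) [[0.55398776 0.34942952 0.01      ]]
[[0.55382468 0.35050957 0.01090543]] [[0.55370118 0.35052318 0.010846  ]]
or [[232.3000030517578, 57.099998474121094], [241.3000030517578, 56.20000076293945], [252.60000610351562, 172.5], [243.6999969482422, 173.39999389648438]]
[[0.484, 0.1235, 0.047], [0.4924, 0.1243, 0.047], [0.5009, 0.0146, 0.047], [0.4917, 0.0137, 0.047]]
bl [[234.8000030517578, 346.0], [236.10000610351562, 263.8999938964844], [243.0, 264.0], [241.6999969482422, 346.1000061035156]]
[[0.4756, -0.1954, 0.047], [0.4805, -0.0882, 0.047], [0.4882, -0.0883, 0.047], [0.4839, -0.1956, 0.047]]
```

View pics/crop.png

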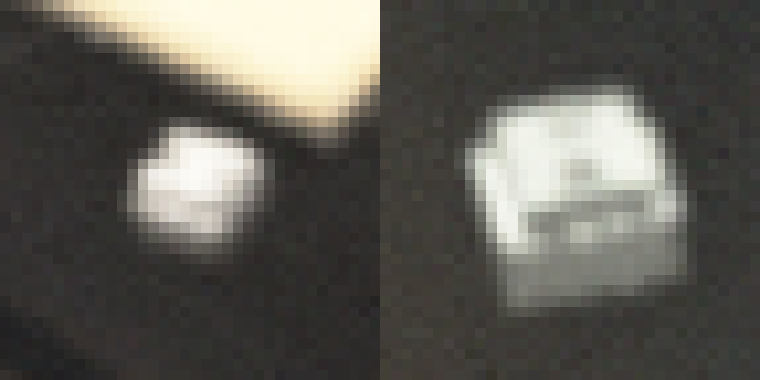

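The crops show the block, two views agreeing at (0.554, 0.350, 0.011). Its yaw is unclear here, so I'll look from above.

Emit:
carry_out(plan=[[0.7,0.06,0.2,0,1],[0.7,0.06,0.2,0,1],[0.7,0.06,0.2,0,1],[0.7,0.06,0.2,0,1],[0.7,0.06,0.2,0,1],[0.7,0.06,0.2,0,1],[0.7,0.06,0.2,0,1],[0.7,0.06,0.2,0,1],[0.7,0.06,0.2,0,1],[0.7,0.06,0.2,0,1],[0.7,0.06,0.2,0,1],[0.7,0.06,0.2,0,1],[0.7,0.06,0.2,0,1],[0.7,0.06,0.2,0,1]])

```text
clock: 1.32
tool_pos: [0.5552, 0.3487, 0.2046]
ee_rot: [0.708, 0.707, 0.0, 0.0]
contact_force: [0.9, 0.5, 0.0]
gripper_width: 0.0858
finger_force: 0.0
```

```bash
cat > b.py <<'E'
from h import *
w,s=grab('wrist','pics/w2.png'); print(s['tool_pos'],s['ee_rot'],s['clock'])
hsv=cv2.cvtColor(w,cv2.COLOR_RGB2HSV)
m=((hsv[:,:,1]<45)&(hsv[:,:,2]>95)).astype(np.uint8)
for c in cv2.findContours(m,0,2)[0]:
    if cv2.contourArea(c)>200:
        r=cv2.minAreaRect(c); p=onz('wrist',cv2.boxPoints(r),.015,s)
        print([np.round(v,1) for v in r]); print(p.round(4)[:,:2].tolist(), p.mean(0).round(4))
cv2.imwrite('pics/w2b.png',cv2.resize(w,(784,588))[:,:,::-1])
E
python3 b.py
```

```text
[0.55522715 0.34865316 0.20455439] [7.07707544e-01 7.06505483e-01 1.41278997e-04 1.24934231e-04] 1.3167
[array([275.3, 199.4]), array([28.5, 31. ]), np.float64(66.4)]
[[0.539, 0.3572], [0.5626, 0.3677], [0.5724, 0.3454], [0.5483, 0.3344]] [0.5556 0.3512 0.015 ]
[array([ 11.5, 191. ]), array([ 23., 114.]), np.float64(0.0)]
[[0.3184, 0.3084], [0.3403, 0.4042], [0.3579, 0.4044], [0.3377, 0.3083]] [0.3386 0.3563 0.015 ]
[array([465.8, 105.1]), array([115.2,  24.2]), np.float64(43.6)]
[[0.6614, 0.4484], [0.6722, 0.4603], [0.7448, 0.4025], [0.7345, 0.3889]] [0.7032 0.425  0.015 ]
```

View pics/w2b.png

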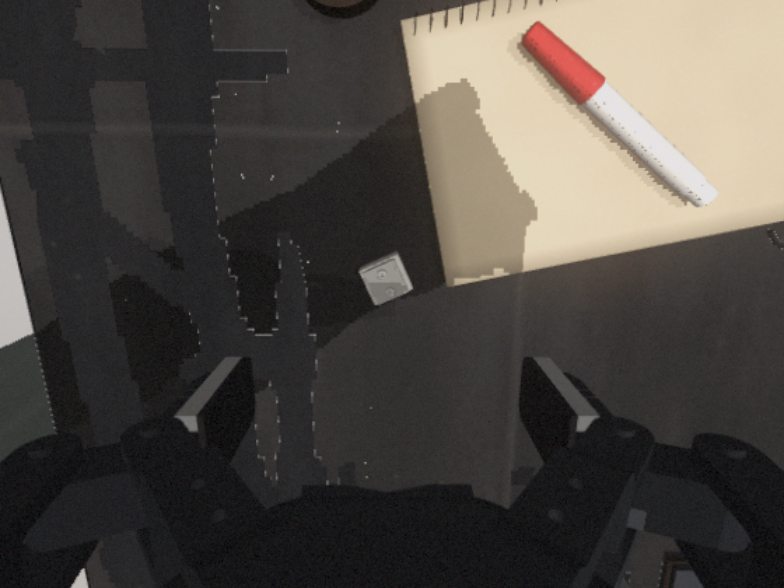

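The block is at (0.555, 0.351), its edges along 24° and -66° in world. The notebook corner is close at +x, so I'll close along -66° (across the 24 mm). I'll check the joint range first.

```bash
python3 -c "
from h import *
print(bot.state()['joints'])"
```

```text
[ 5.60780805e-01  5.33387971e-01  2.93091790e-02  1.06614820e+00
 -1.23192143e-04  2.13334920e+00]
```

Emit:
carry_out(plan=[[0.003,0,0.1,-0.95,1],[0.003,0,0.1,-0.95,1],[0.003,0,0.1,-0.95,1],[0.003,0,0.1,-0.95,1],[0.003,0,0.1,-0.95,1],[0.003,0,0.1,-0.95,1],[0.003,0,0.1,-0.95,1],[0.003,0,0.1,-0.95,1],[0.003,0,0.1,-0.95,1],[0.003,0,0.1,-0.95,1],[0.003,0,0.1,-0.95,1],[0.003,0,0.1,-0.95,1],[0.003,0,0.1,-0.95,1],[0.003,0,0.1,-0.95,1],[0.003,0,0.1,-0.95,1],[0.003,0,0.1,-0.95,1],[0.003,0,0.1,-0.95,1],[0.003,0,0.1,-0.95,1],[0.003,0,0.1,-0.95,1]])

```text
clock: 2.95
tool_pos: [0.5552, 0.351, 0.1543]
ee_rot: [-0.206, 0.978, 0.0, 0.0]
contact_force: [0.7, -0.2, -0.2]
gripper_width: 0.0853
finger_force: 0.0
```

```bash
python3 - <<'E'
from h import *
w,s=grab('wrist','pics/w3.png')
Q=R.from_quat(s['ee_rot']).as_matrix(); print(s['tool_pos'],Q.round(3).tolist(),s['joints'])
d=np.array([.555,.351,.076])-s['tool_pos']; print('tool shift frac',Q.T@d/.5)
hsv=cv2.cvtColor(w,cv2.COLOR_RGB2HSV)
m=((hsv[:,:,1]<45)&(hsv[:,:,2]>95)).astype(np.uint8)
for c in cv2.findContours(m,0,2)[0]:
    if cv2.contourArea(c)>300:
        r=cv2.minAreaRect(c); p=onz('wrist',cv2.boxPoints(r),.015,s)
        print([np.round(v,1) for v in r]); print(p.round(4)[:,:2].tolist(), p.mean(0).round(4))
cv2.imwrite('pics/w3b.png',w[:,:,::-1])
E
```

```text
[0.55520084 0.35100805 0.15427267] [[-0.915, -0.404, 0.0], [-0.404, 0.915, 0.0], [-0.0, 0.0, -1.0]] [ 5.63754376e-01  5.70510192e-01 -4.29590386e-02  9.56878133e-01
  4.95489763e-05  1.48065390e-01]
tool shift frac [4.42340462e-04 1.29435570e-04 1.56545182e-01]
[array([469.5, 410.8]), array([44.9, 34.9]), np.float64(21.8)]
[[0.6567, 0.5443], [0.6248, 0.5369], [0.6249, 0.5753], [0.6571, 0.5841]] [0.6409 0.5601 0.015 ]
[array([ 57.5, 287. ]), array([54.4, 30.4]), np.float64(45.0)]
[[0.6676, 0.2069], [0.6452, 0.2167], [0.6642, 0.2492], [0.6878, 0.2396]] [0.6662 0.2281 0.015 ]
[array([507.5, 282.5]), array([47., 53.]), np.float64(90.0)]
[[0.5239, 0.4952], [0.509, 0.5285], [0.5399, 0.5505], [0.5556, 0.5159]] [0.5321 0.5226 0.015 ]
[array([  8.9, 260.2]), array([34.6, 20.7]), np.float64(69.4)]
[[0.6533, 0.1804], [0.6427, 0.1912], [0.6639, 0.2041], [0.6749, 0.193]] [0.6587 0.1922 0.015 ]
[array([274. , 214.5]), array([39., 34.]), np.float64(90.0)]
[[0.545, 0.3326], [0.5358, 0.3536], [0.5611, 0.3651], [0.5707, 0.3435]] [0.5532 0.3487 0.015 ]
[array([180.4, 286.7]), array([420.4, 136.5]), np.float64(18.6)]
[[0.6907, 0.1647], [0.5865, 0.1738], [0.5674, 0.4563], [0.6851, 0.4819]] [0.6324 0.3192 0.015 ]
[array([448.7, 233.3]), array([201.7, 164.5]), np.float64(37.3)]
[[0.5557, 0.3838], [0.4526, 0.4026], [0.4785, 0.5424], [0.5961, 0.5404]] [0.5207 0.4673 0.015 ]
[array([544.5, 102.5]), array([61., 29.]), np.float64(90.0)]
[[0.4091, 0.4531], [0.4024, 0.4687], [0.4314, 0.491], [0.4385, 0.4746]] [0.4204 0.4719 0.015 ]
[array([169.1,  26.2]), array([115.4,  34.2]), np.float64(25.1)]
[[0.4824, 0.2139], [0.464, 0.2172], [0.4629, 0.2798], [0.482, 0.2779]] [0.4728 0.2472 0.015 ]
[array([467.9,  40.3]), array([140.3,  67.4]), np.float64(28.1)]
[[0.4255, 0.3672], [0.3925, 0.3686], [0.3929, 0.452], [0.4275, 0.455]] [0.4096 0.4107 0.015 ]
```

View pics/w3b.png

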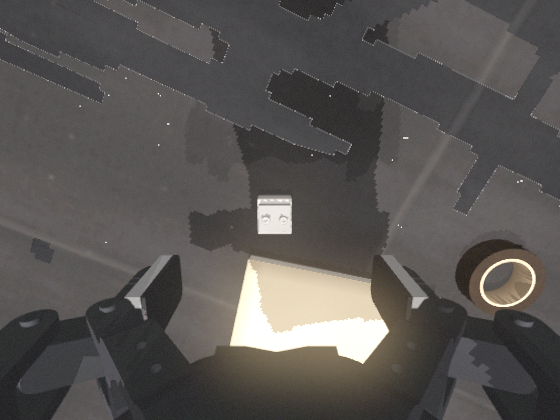

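The block is aligned between the fingers (px 274,214), and the two views average to (0.5544, 0.350). Descend and grip.

Emit:
carry_out(plan=[[0.002,-0.001,0.05,0,1],[0.002,-0.001,0.1,0,1],[0.002,-0.001,0.13,0,1],[0.002,-0.001,0.15,0,1],[0.002,-0.001,0.156,0,1],[0.002,-0.001,0.156,0,1],[0.002,-0.001,0.156,0,0],[0.002,-0.001,0.156,0,-0.3],[0.002,-0.001,0.156,0,-1],[0.002,-0.001,0.156,0,-1],[0.002,-0.001,0.156,0,-1],[0.002,-0.001,0.156,0,-1],[0.002,-0.001,0.156,0,-1],[0.002,-0.001,0.156,0,-1],[0.002,-0.001,0.156,0,-1],[0.002,-0.001,0.156,0,-1]], squeeze=40)

```text
clock: 4.33
tool_pos: [0.5548, 0.3509, 0.0768]
ee_rot: [-0.208, 0.978, 0.0, 0.001]
contact_force: [-1.1, -0.4, 5.1]
gripper_width: 0.0228
finger_force: 39.8
```

Emit:
carry_out(plan=[[0,0,-0.04,0,-1],[0,0,-0.1,0,-1],[0,0,-0.18,0,-1],[0,0,-0.26,0,-1],[0,0,-0.32,0,-1],[0,0,-0.32,0,-1],[0,0,-0.32,0,-1],[0,0,-0.32,0,-1]])

```text
clock: 5.0
tool_pos: [0.5537, 0.3503, 0.2348]
ee_rot: [-0.208, 0.978, -0.0, -0.001]
contact_force: [-0.3, 0.6, -0.8]
gripper_width: 0.0226
finger_force: 39.3
```

```bash
cat > o.py <<'E'
from h import *
w,s=grab('wrist','pics/w4.png')
Q=R.from_quat(s['ee_rot']).as_matrix(); print(s['tool_pos'],s['gripper_width'],s['finger_force'])
f=np.array([.488,.0686]); u=np.array([np.cos(.07),np.sin(.07)]); t=f+.042*u
print('target',t,'tool shift frac',Q.T@(np.r_[t,s['tool_pos'][2]]-s['tool_pos'])/.5,'tool y ang',np.degrees(np.arctan2(Q[1,1],Q[0,1])))
a,_=grab('scene','pics/s4.png')
h=cv2.cvtColor(a,cv2.COLOR_RGB2HSV); m=cv2.inRange(h,(5,150,80),(22,255,255))
for c in cv2.findContours(m,0,2)[0]:
    if cv2.contourArea(c)>60:
        q=cv2.approxPolyDP(cv2.convexHull(c),2.5,True).reshape(-1,2); print(q.tolist()); print('z47',onz('scene',q,.047).round(4)[:,:2].tolist(),'z7',onz('scene',q,.007).round(4)[:,:2].tolist())
cv2.imwrite('pics/c4.png',np.vstack([cv2.resize(w[150:420,100:460],(720,300)),cv2.resize(a[100:300,190:440],(720,300))])[:,:,::-1])
E
python3 o.py
```

```text
[0.55374052 0.35031937 0.23484016] 0.022603370210879378 39.34090197086334
target [0.52989714 0.0715376 ] tool shift frac [ 0.27033886 -0.48996706  0.00055723] tool y ang 113.99928449514584
[[226, 186], [262, 210], [263, 221], [228, 198]]
z47 [[0.4833, 0.1256], [0.4916, 0.0152], [0.4715, -0.0083], [0.4622, 0.0954]] z7 [[0.5043, 0.1541], [0.513, 0.0384], [0.492, 0.0139], [0.4822, 0.1225]]
```

View pics/c4.png

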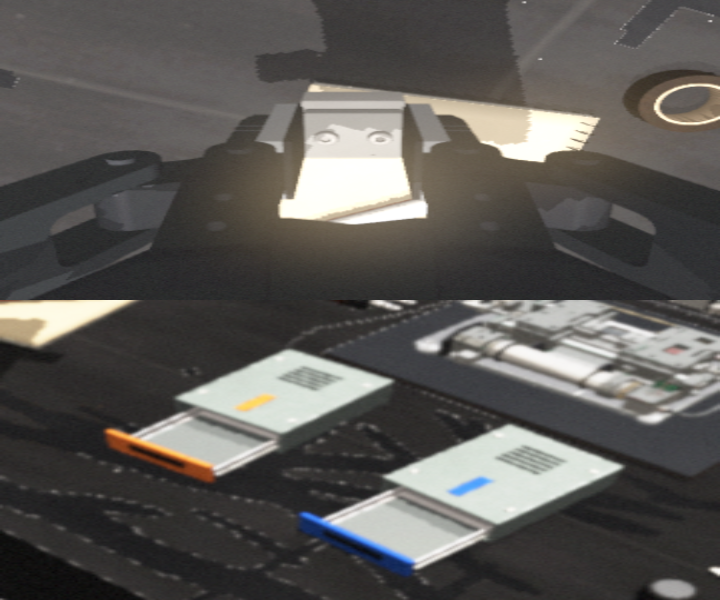

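The block is held squarely, and the scene view confirms the orange front at about (0.4878, 0.0695) with 4.2° yaw. Move above the tray.

Emit:
carry_out(plan=[[0.07,-0.126,0,0.05,-1],[0.135,-0.244,0,0.1,-1],[0.2,-0.36,0,0.165,-1],[0.25,-0.452,0,0.165,-1],[0.27,-0.488,0,0.165,-1],[0.27,-0.488,0,0.165,-1],[0.27,-0.488,0,0.165,-1],[0.27,-0.488,0.08,0.165,-1],[0.27,-0.488,0.14,0.165,-1],[0.27,-0.488,0.18,0.165,-1],[0.27,-0.488,0.18,0.165,-1],[0.27,-0.488,0.18,0.165,-1],[0.27,-0.488,0.18,0.165,-1]])

```text
clock: 6.18
tool_pos: [0.5304, 0.073, 0.1461]
ee_rot: [-0.037, 0.999, -0.0, -0.0]
contact_force: [-0.1, 0.4, -0.9]
gripper_width: 0.0226
finger_force: 39.4
```

```bash
python3 - <<'E'
from h import *
w,s=grab('wrist','pics/w5.png')
Q=R.from_quat(s['ee_rot']).as_matrix(); t=np.array([.5297,.0725,.088])
print(s['tool_pos'],'frac',Q.T@(t-s['tool_pos'])/.5,np.degrees(np.arctan2(Q[1,1],Q[0,1])))
cv2.imwrite('pics/w5b.png',w[:,:,::-1])
E
```

```text
[0.53041585 0.07299372 0.14612982] frac [ 0.00147469 -0.00087976  0.11625996] 94.21483359273827
```

View pics/w5b.png

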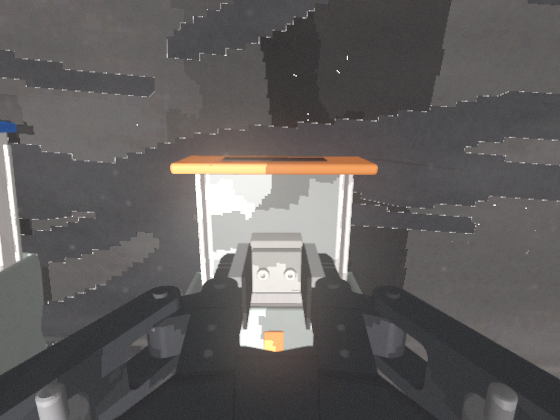

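The picture shows the block (px 276) centred on the tray (panel px 172–376), with the fingers inside the walls. Lower, release narrowly and lift.

Emit:
carry_out(plan=[[0.001,-0.001,0.04,0,-1],[0.001,-0.001,0.08,0,-1],[0.001,-0.001,0.1,0,-1],[0.001,-0.001,0.112,0,-1],[0.001,-0.001,0.116,0,-1],[0.001,-0.001,0.116,0,-1],[0.001,-0.001,0.116,0,-1],[0.001,-0.001,0.116,0,-1]])

```text
clock: 6.9
tool_pos: [0.5305, 0.0724, 0.0888]
ee_rot: [-0.037, 0.999, 0.0, 0.001]
contact_force: [-0.1, 0.8, 0.7]
gripper_width: 0.0228
finger_force: 39.4
```

Emit:
carry_out(plan=[[0,0,0.003,0,-1],[0,0,0.003,0,-1],[0,0,0.003,0,-0.35],[0,0,0.003,0,-0.15],[0,0,0.003,0,-0.15],[0,0,0.003,0,-0.15],[0,0,0.003,0,-0.15],[0,0,0.003,0,-0.15],[0,0,-0.04,0,-0.15],[0,0,-0.1,0,-0.15],[0,0,-0.16,0,-0.15],[0,0,-0.16,0,-0.15],[0,0,-0.16,0,-0.15],[0,0,-0.16,0,-0.15]])

```text
clock: 8.07
tool_pos: [0.5295, 0.0723, 0.1677]
ee_rot: [-0.037, 0.999, 0.0, -0.0]
contact_force: [-0.0, 0.3, -0.4]
gripper_width: 0.0367
finger_force: 0.0
```

```bash
python3 - <<'E'
from h import *
w,s=grab('wrist','pics/w6.png')
Q=R.from_quat(s['ee_rot']).as_matrix()
print(s['tool_pos'],s['joints'])
h=cv2.cvtColor(w,cv2.COLOR_RGB2HSV); m=cv2.inRange(h,(5,150,80),(22,255,255))
for c in cv2.findContours(m,0,2)[0]:
    if cv2.contourArea(c)>150:
        bx=cv2.boxPoints(cv2.minAreaRect(c)); p=onz('wrist',bx,.047,s); print(p.round(4)[:,:2].tolist())
cv2.imwrite('pics/w6b.png',w[:,:,::-1])
E
```

```text
[0.5294643  0.07225852 0.16765733] [ 1.35621736e-01  3.70692444e-01 -3.54297959e-01  8.45995122e-01
  3.25186602e-05  6.22860284e-02]
[[0.4921, 0.0681], [0.4832, 0.0677], [0.4803, 0.1231], [0.4891, 0.1242]]
```

View pics/w6b.png

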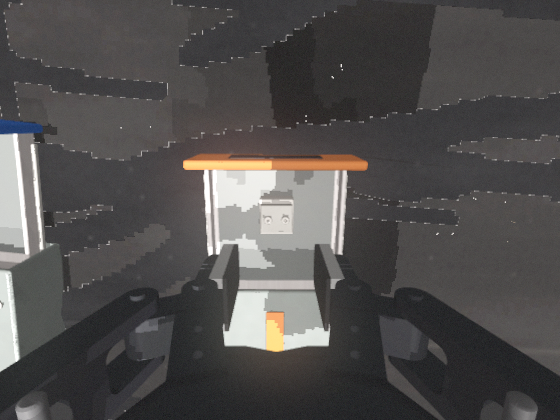

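The block sits in the tray (px 276,218) and the tray is still out. Back off beyond the front with fingers shut, then lower.

Emit:
carry_out(plan=[[0.07,0,0,0,-1],[0.13,0,0,0,-1],[0.16,0,0,0,-1],[0.16,0,0,0,-1],[0.16,0,0,0,-1],[0.16,0,0.06,0,-1],[0.16,0,0.12,0,-1],[0.16,0,0.15,0,-1],[0.16,0,0.15,0,-1],[0.16,0,0.15,0,-1],[0.16,0,0.15,0,-1]])

```text
clock: 9.03
tool_pos: [0.4514, 0.0666, 0.0934]
ee_rot: [-0.037, 0.999, 0.0, 0.001]
contact_force: [0.2, 0.2, -0.0]
gripper_width: -0.0002
finger_force: 0.0
```

Emit:
carry_out(plan=[[-0.01,0,0,0,-1],[-0.02,0,0,0,-1],[-0.03,0,0,0,-1],[-0.04,0,0,0,-1],[-0.048,0,0,0,-1],[-0.056,0,0,0,-1],[-0.064,0,0,0,-1],[-0.072,0,0,0,-1],[-0.08,0,0,0,-1],[-0.08,0,0,0,-1],[-0.08,0,0,0,-1]])

```text
clock: 9.95
tool_pos: [0.4905, 0.0694, 0.0929]
ee_rot: [-0.037, 0.999, 0.0, 0.0]
contact_force: [0.5, -0.4, -0.4]
gripper_width: 0.0001
finger_force: 0.0
```

```bash
cat > v.py <<'E'
from h import *
import sys
s=bot.state(); print(s['tool_pos'],s['contact_force'])
a=bot.grab_frame('scene'); b=bot.grab_frame('side')
h=cv2.cvtColor(a,cv2.COLOR_RGB2HSV)
for n,lo,hi in(('or',(5,150,80),(22,255,255)),('bl',(100,150,80),(125,255,255))):
  for c in cv2.findContours(cv2.inRange(h,lo,hi),0,2)[0]:
    if 60<cv2.contourArea(c): 
        q=cv2.approxPolyDP(cv2.convexHull(c),2.5,True).reshape(-1,2); print(n,q.tolist(),onz('scene',q,.047).round(4)[:,:2].tolist())
cv2.imwrite(sys.argv[1],np.vstack([cv2.resize(a[100:300,190:440],(700,300)),cv2.resize(b[160:280,150:330],(700,300))])[:,:,::-1])
E
python3 v.py pics/v1.png
```

```text
[0.49046263 0.06944629 0.09290572] [ 0.45652465 -0.36716413 -0.37065053]
or [[268, 216], [250, 205], [257, 198], [267, 206]] [[0.4889, -0.0064], [0.4828, 0.0447], [0.5081, 0.0481], [0.5074, 0.0153]]
bl [[442, 370], [445, 379], [428, 385], [424, 376]] [[0.459, -0.4773], [0.4487, -0.4904], [0.4187, -0.4742], [0.4274, -0.4597]]
bl [[295, 241], [332, 274], [331, 283], [295, 253]] [[0.4814, -0.0949], [0.4741, -0.2043], [0.4568, -0.2164], [0.4591, -0.1157]]
```

View pics/v1.png

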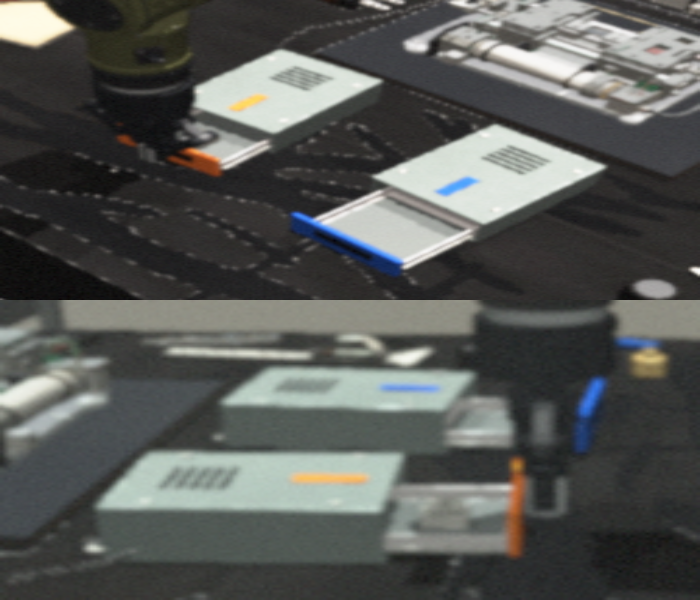

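The fingers are pushing squarely and the tray has moved about 14 mm, with the block visible inside. Continue.

Emit:
carry_out(plan=[[-0.01,0,0,0,-1],[-0.02,0,0,0,-1],[-0.03,0,0,0,-1],[-0.04,0,0,0,-1],[-0.05,0,0,0,-1],[-0.06,0,0,0,-1],[-0.07,0,0,0,-1],[-0.08,0,0,0,-1],[-0.09,0,0,0,-1],[-0.09,0,0,0,-1],[-0.09,0,0,0,-1]])

```text
clock: 10.97
tool_pos: [0.5347, 0.0725, 0.0927]
ee_rot: [-0.037, 0.999, -0.0, -0.0]
contact_force: [-2.2, -1.8, 0.1]
gripper_width: 0.0001
finger_force: 1.5
```

```bash
python3 v.py pics/v2.png; python3 - <<'E'
from h import *
# dock front top edge in first wrist picture: bright dock roof
E
```

```text
[0.53469754 0.07249969 0.0926923 ] [-2.20630682 -1.80530159  0.05968614]
or [[269, 187], [279, 193], [280, 205], [263, 195]] [[0.5506, 0.0518], [0.5536, 0.0225], [0.5298, -0.0037], [0.5239, 0.0446]]
bl [[442, 370], [445, 379], [428, 385], [424, 377]] [[0.459, -0.4773], [0.4487, -0.4904], [0.4187, -0.4742], [0.4258, -0.4608]]
bl [[295, 241], [332, 274], [331, 283], [295, 253]] [[0.4814, -0.0949], [0.4741, -0.2043], [0.4568, -0.2164], [0.4591, -0.1157]]
```

View pics/v2.png

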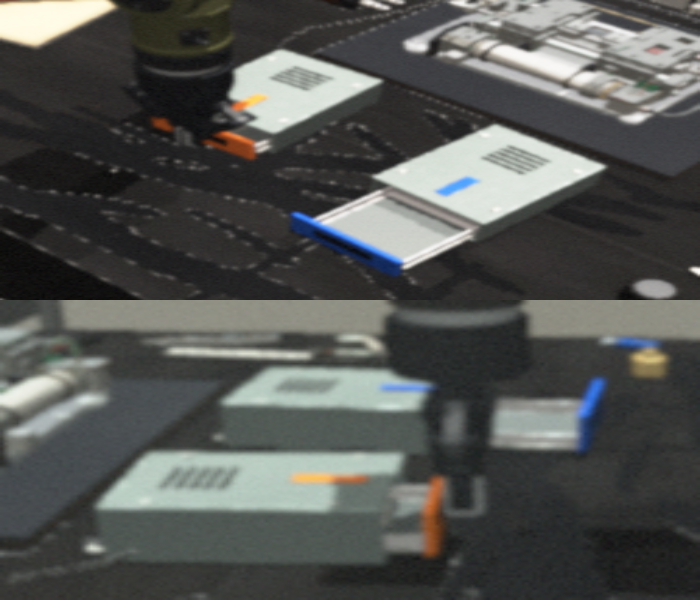

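The tray is about two thirds in, with the blue tray untouched. Creep on and watch the force.

Emit:
carry_out(plan=[[-0.008,0,0,0,-1],[-0.016,0,0,0,-1],[-0.022,0,0,0,-1],[-0.028,0,0,0,-1],[-0.034,0,0,0,-1],[-0.034,0,0,0,-1],[-0.034,0,0,0,-1]])

```text
clock: 11.65
tool_pos: [0.5505, 0.0736, 0.0927]
ee_rot: [-0.037, 0.999, -0.0, -0.001]
contact_force: [-5.0, -1.0, 2.3]
gripper_width: -0.0001
finger_force: 2.6
```

Emit:
carry_out(plan=[[-0.004,0,0,0,-1],[-0.008,0,0,0,-1],[-0.008,0,0,0,-1],[-0.008,0,0,0,-1]])

```text
clock: 11.98
tool_pos: [0.5543, 0.0739, 0.0927]
ee_rot: [-0.037, 0.999, -0.0, -0.001]
contact_force: [-5.0, -2.2, 2.3]
gripper_width: 0.0001
finger_force: 2.8
```

Emit:
carry_out(plan=[[-0.004,0,0,0,-1],[-0.008,0,0,0,-1],[-0.008,0,0,0,-1],[-0.008,0,0,0,-1]])

```text
clock: 12.32
tool_pos: [0.5559, 0.074, 0.0926]
ee_rot: [-0.037, 0.999, -0.0, -0.004]
contact_force: [-11.1, -2.4, 7.2]
gripper_width: 0.0001
finger_force: 5.4
```

Emit:
carry_out(plan=[[-0.003,0,0,0,-1],[-0.006,0,0,0,-1],[-0.006,0,0,0,-1],[-0.006,0,0,0,-1]])

```text
clock: 12.65
tool_pos: [0.5563, 0.074, 0.0925]
ee_rot: [-0.037, 0.999, -0.0, -0.006]
contact_force: [-15.8, -1.4, 12.9]
gripper_width: 0.0001
finger_force: 8.3
```

Emit:
carry_out(plan=[[-0.004,0,0,0,-1],[-0.008,0,0,0,-1],[-0.008,0,0,0,-1],[-0.008,0,0,0,-1]])

```text
clock: 12.98
tool_pos: [0.5567, 0.074, 0.0921]
ee_rot: [-0.037, 0.999, -0.0, -0.01]
contact_force: [-23.4, -2.9, 19.6]
gripper_width: -0.0
finger_force: 11.8
```

Emit:
carry_out(plan=[[0.01,0,0,0,-1],[0.02,0,0,0,-1],[0.03,0,0,0,-1],[0.05,0,0,0,-1],[0.08,0,0,0,-1],[0.12,0,0,0,-1],[0.16,0,0,0,-1],[0.2,0,0,0,-1],[0.22,0,0,0,-1],[0.22,0,-0.1,0,-1],[0.22,0,-0.2,0,-1],[0.22,0,-0.3,0,-1],[0.22,0,-0.3,0,-1],[0.22,0,-0.3,0,-1]])

```text
clock: 14.15
tool_pos: [0.4624, 0.0679, 0.2499]
ee_rot: [-0.037, 0.999, 0.001, 0.008]
contact_force: [0.7, -0.9, -0.8]
gripper_width: -0.0004
finger_force: 0.0
```

```bash
python3 v.py pics/v3.png
```

```text
[0.46244423 0.06788416 0.24990108] [ 0.68116153 -0.89492532 -0.77709255]
or [[247, 169], [283, 189], [284, 202], [251, 182]] [[0.5543, 0.1297], [0.5687, 0.0244], [0.5424, -0.0041], [0.5322, 0.0929]]
bl [[441, 370], [445, 379], [428, 385], [424, 377]] [[0.4577, -0.476], [0.4487, -0.4904], [0.4187, -0.4742], [0.4258, -0.4608]]
bl [[295, 241], [332, 274], [331, 283], [295, 253]] [[0.4814, -0.0949], [0.4741, -0.2043], [0.4568, -0.2164], [0.4591, -0.1157]]
```

View pics/v3.png

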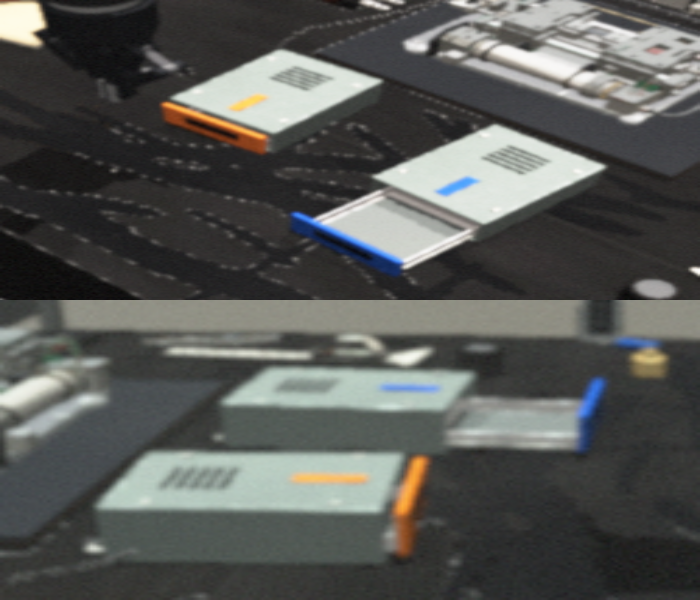

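The orange tray is latched with a gap of about 6 mm, and blue is still out. I'll wait a second to confirm it holds, then hand in.

Emit:
carry_out(plan=[[0,0,0,0,-1],[0,0,0,0,-1],[0,0,0,0,-1],[0,0,0,0,-1],[0,0,0,0,-1],[0,0,0,0,-1],[0,0,0,0,-1],[0,0,0,0,-1],[0,0,0,0,-1],[0,0,0,0,-1],[0,0,0,0,-1],[0,0,0,0,-1]])

```text
clock: 15.25
tool_pos: [0.4569, 0.067, 0.243]
ee_rot: [-0.037, 0.999, 0.0, 0.0]
contact_force: [0.6, -0.2, 0.5]
gripper_width: 0.0003
finger_force: 0.0
```

```bash
python3 v.py pics/v4.png | grep or && python3 - <<'E'
from h import *
a=cv2.imread('pics/v3.png').astype(int);b=cv2.imread('pics/v4.png').astype(int)
d=np.abs(a-b)[:,:].max(2); m=d[330:560,80:440].mean(); print('side change',m)
if m<8: print(bot.sign_off())
E
```

```text
or [[247, 169], [283, 189], [284, 201], [251, 182]] [[0.5543, 0.1297], [0.5687, 0.0244], [0.5445, -0.0021], [0.5322, 0.0929]]
side change 2.314202898550725
the job is handed in; nothing more can be done
None
```

The block was set in the orange tray, which latched at a gap of about 6 mm and had not moved a second after release; the blue tray still stands out, and I handed the job in at about 15 s (the block was last seen in the tray early in the push, before the dock roof hid it).

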